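# Put the pipe fittings back in their storage tiles

### The job

Four loose pipe fittings lie about the bench: a cross, a tee, an elbow and a straight check valve. Put each one into the plywood tile whose cut-out has its shape, turned to match so that it lies flat on the floor of the cut-out, and leave the jar and the roll of tape where they are.

Things in the scene. Friction and masses are not known exactly. Their poses are not given: they have to be found in the camera images.
- cross: Loose grey plastic pipe fitting lying flat, a four-way cross, arms along its +x, -x, +y, -y. Arms are pipes 28 mm in diameter, ending 44 mm from the origin in plan. Origin: the crossing, at the underside (pipe axis 14 mm up); z up. About 90 g. Grip from above across an arm, 32 mm out.
- tee: Loose grey plastic pipe fitting lying flat, a tee: run along its x axis (arms +x, -x), branch along +y. Arms are pipes 28 mm in diameter, ending 44 mm from the origin in plan. Origin: the crossing, at the underside (pipe axis 14 mm up); z up. About 90 g. Grip from above across an arm, 32 mm out.
- elbow: Loose grey plastic pipe fitting lying flat, a right-angle elbow, arms along its +x and +y. Arms are pipes 28 mm in diameter, ending 44 mm from the origin in plan. Origin: the corner, at the underside (pipe axis 14 mm up); z up. About 90 g. Grip from above across an arm, 32 mm out.
- valve: Loose grey plastic pipe fitting lying flat, a straight check valve, arms along its +x, -x; middle body 40 (x) x 28 (y) x 28 mm high with a 24 mm round cap 6 mm high on top. Arms are pipes 28 mm in diameter, ending 44 mm from the origin in plan. Origin: the middle, at the underside (pipe axis 14 mm up); z up. About 90 g. Grip from above across the body's y.
- tile_cross: Fixed plywood tile, 118 mm square, 12 mm high, with a dark-floored cut-out: a four-armed cross (+x, -x, +y, -y), home of the cross. Cut-out arms are 44 mm wide and end 52 mm from the centre; floor 6 mm above the bench, rim 6 mm above the floor. Origin: tile centre at its underside, z up. A seated fitting has its origin 6 mm above this one, arms along the same axes.
- tile_tee: Fixed plywood tile, 118 mm square, 12 mm high, with a dark-floored cut-out: a T (arms +x, -x, +y), home of the tee. Cut-out arms are 44 mm wide and end 52 mm from the centre; floor 6 mm above the bench, rim 6 mm above the floor. Origin: tile centre at its underside, z up. A seated fitting has its origin 6 mm above this one, arms along the same axes.
- tile_elbow: Fixed plywood tile, 118 mm square, 12 mm high, with a dark-floored cut-out: an L (arms +x, +y), home of the elbow. Cut-out arms are 44 mm wide and end 52 mm from the centre; floor 6 mm above the bench, rim 6 mm above the floor. Origin: tile centre at its underside, z up. A seated fitting has its origin 6 mm above this one, arms along the same axes.
- tile_valve: Fixed plywood tile, 118 mm square, 12 mm high, with a dark-floored cut-out: a straight slot (arms +x, -x), home of the valve. Cut-out arms are 44 mm wide and end 52 mm from the centre; floor 6 mm above the bench, rim 6 mm above the floor. Origin: tile centre at its underside, z up. A seated fitting has its origin 6 mm above this one, arms along the same axes.
- jar: Bystander: closed jar with a black lid, 68 mm across and 70 mm tall, standing at the right of the bench. Origin: centre of its underside. Leave it alone.
- tape: Bystander: black roll of tape lying flat at the left of the bench, 100 mm across, 24 mm high. Origin: centre of its underside. Leave it alone.
Things that resemble listed ones, but are neither listed nor needed, are in the scene too. Leave any purple look-alike of the elbow alone. Leave any purple look-alike of the tee alone.

How it is judged:
By the outcome, as a careful person would: the job done as asked, in the order asked, and still so for the second after the job is handed in, with the robot touching nothing.
It also fails if it takes over 96 s, if anything falls off the work surface, if the arm or the gripper's body presses on something with over 40 N, if the wrist force passes 120 N, or if a joint passes its speed limit or range.

### The arm

A 7-joint arm with a two-finger parallel gripper is mounted at the origin on the work surface. World frame = base frame: x ahead of the robot, y to its left, z up, the work surface at z = 0. Lengths are in m, angles in rad, forces in N, time in s.
With the tool pointing down it reaches from about 0.425 to 0.925 m from the base axis. Payload 6.8 kg.
Tool frame: the origin (TCP) lies between the finger pads; the fingertips stand 22 mm ahead of it and the grasp point (between the pads) lies 3 mm ahead of it; z points along the fingers, y is the line along which they close (so a half turn about z gives the same grasp; the last joint's range is limited). The gripper opens to 85 mm and grips with 20 to 120 N. Pads are 22 mm wide; open, the fingers measure 114 mm over their backs; the gripper's body (76 mm by 85 mm) begins 54 mm behind the grasp point. The pads swing forward as they close: fully open they stand 13 mm farther back than shut.
Start: joints at [-1.356, 0.477, 0.022, 1.555, -0.011, 1.109, -0.083], TCP at [0.214, 0.64, 0.253] pointing down, gripper open.
Joint ranges: [-2.96, 2.96], [-0.34, 2.1], [-1.41, 1.46], [0.24, 2.44], [-1.37, 4.51], [0.17, 1.92], [-2.96, 2.96]. Speed limits (rad/s): [2.39, 2.39, 3.14, 3.14, 3.14, 3.14, 3.14].

### API

Orientations are given as a unit quaternion [w, x, y, z].
In Python, from station import bot gives the robot as it stands.
- The arm moves only by the tool servo_tool, never from a script. Its argument "motion" is a list that holds one entry, the list of rows, each a list of 5 numbers: the opening, from 0 (shut) to 1 (fully open), then the shift along the world's x, y, z each as a share of 0.04 m, from -1 to 1, then the turn about the world's z as a share of 0.12 rad, from -1 to 1. A call has 1 to 20 rows; each row shifts and turns the commanded pose from where the row before left it; what a row does not reach is not made up. A row lasts 1/10 s, in which the tool goes at most 50 mm and 8.59 degrees, less where a joint would pass 70% of its speed; a pose out of reach is approached as far as the arm can. A call with a number of a shift or a turn outside -1 to 1 is refused whole. A call with a gripper value outside its range is refused whole. The fingers move at their own pace and stop on an object; "newtons" is the grip in N (left out, the last holds). Time passes only in rows, so rows that do not move let the fingers close. It gives the time, the measured TCP pose, the force, the opening and the grip force at its end, in the units of the state.
- bot.get_obs(): the state, without advancing time (a new reading comes with each control period).
- bot.read_camera(name): name is "scene" or "top" or "wrist"; returns (picture, depth): 384x512x3 uint8, red, green, blue; 384x512 float32, m along the optical axis (not along the pixel's ray), 0 where there is no reading.
- bot.get_calibration(name): a dict with "fovy" (degrees; the focal length in pixels is half the picture's height over the tangent of half this angle, whatever the lens; pixels are square), "cx", "cy" (the principal point, pixels), "k1" (the pictures are not rectified: a ray, as slopes to the right and down, at radius r is drawn at 1 + k1 r^2 times it, then the intrinsics apply), "view" (4x4, takes a point from world to camera coordinates). Camera axes: x right, y down, z forward; pixel columns grow to the right and rows downward; lengths in m; the calibration is good to about 2 mm. A picture is of the moment at which its call begins: read the wrist's pose just before it. get_calibration takes no time and is no camera call; for the wrist camera it gives the pose at the moment of the call.
- bot.hand_in(): hands the job in; it is judged then, once.
The state is a dict: "t": time; "q": joint angles; "joint_vel": joint speeds; "joint_torque": joint torques, N m; "eef_pos": TCP position; "tool_rot": TCP orientation; "contact_force": force on the tool from outside, world axes, zero at the start; "torque": the same for the moment, N m; "gripper_width": opening from 0.0 (shut) to 1.0 (fully open); "grasp_force": force on a finger pad.
Only numpy, scipy, OpenCV 4.12 (cv2) and the standard library are available. Lean on these libraries where they do the work, as an engineer would, in place of code of your own. Each camera call takes 0.05 s, during which the arm holds its last target. There are 200 camera calls.

## Working session

There is one attempt and no reset: what is moved stays moved. The work goes in short steps, Python scripts to look and compute and a tool call to move; the robot and the scene stay as the last step left them, time stands still between calls to the robot, and variables do not carry over. Pictures are saved under pics/ and viewed, at most 14 in all, crops included, and the job is handed in when it is done.

Besides the shell and the picture viewer there is one more tool, called in YAML: its name, and indented under it one key for each argument. servo_tool: Moves the arm, as the interface text tells. Shift numbers are shares of 0.04 m and turn numbers shares of 0.12 rad, none past 1 either way. Its arguments: {"type":"object","properties":{"motion":{"type":"array"},"newtons":{"type":"number"}},"required":["motion"]}

```bash
mkdir -p pics; cat > h.py <<'E'
import numpy as np, cv2
from station import bot
def K(c):
    f=192/np.tan(np.radians(c["fovy"])/2); return f,c["cx"],c["cy"],c["k1"]
def rays(c,uv):
    f,cx,cy,k1=K(c); p=(np.asarray(uv,float).reshape(-1,2)-[cx,cy])/f
    s=p.copy()
    for _ in range(20): s=p/(1+k1*(s**2).sum(1,keepdims=True))
    return s
def toplane(c,uv,z):
    V=np.array(c["view"]);R=V[:3,:3];o=-R.T@V[:3,3]
    s=rays(c,uv); d=np.c_[s,np.ones(len(s))]@R
    return (o+d*((z-o[2])/d[:,2])[:,None])
def cloud(c,D):
    V=np.array(c["view"]);R=V[:3,:3];o=-R.T@V[:3,3]
    v,u=np.mgrid[:384,:512]; s=rays(c,np.c_[u.ravel(),v.ravel()])
    P=o+(np.c_[s,np.ones(len(s))]*D.reshape(-1,1))@R
    return P.reshape(384,512,3)
E
python3 - <<'E'
from h import *
import pickle
for n in ("top","scene"):
    c=bot.get_calibration(n); I,D=bot.read_camera(n)
    pickle.dump((c,I,D),open(n+".pkl","wb")); cv2.imwrite(f"pics/{n}0.png",cv2.resize(I[:,:,::-1],None,fx=1.5,fy=1.5))
    print(n,c)
print(bot.get_obs())
E
```

```text
top {'fovy': 46.031154055331875, 'cx': 247.9499946446114, 'cy': 192.7002206913778, 'k1': -0.08307262754669724, 'view': array([[-0.01599693, -0.99986884,  0.00253062,  0.00509702],
       [-0.98397275,  0.01529296, -0.17766191,  0.47193591],
       [ 0.17759991, -0.0053321 , -0.98408833,  1.27777901],
       [ 0.        ,  0.        ,  0.        ,  1.        ]])}
scene {'fovy': 55.6574258005036, 'cx': 260.05924558498043, 'cy': 190.20870965010678, 'k1': 0.014639145816914978, 'view': array([[ 0.73072672,  0.68253533, -0.01356373, -0.34287542],
       [ 0.45907286, -0.50599766, -0.7302181 , -0.2040559 ],
       [-0.50526287,  0.52736314, -0.68307946,  1.42212788],
       [ 0.        ,  0.        ,  0.        ,  1.        ]])}
{'t': 0.1, 'q': array([-1.35610209,  0.47771216,  0.02234491,  1.55634196, -0.01151165,
        1.10930574, -0.08312631]), 'joint_vel': array([-7.61944055e-05, -1.55173102e-03, -4.70654908e-04, -2.49045365e-03,
        4.28191274e-04,  1.44732411e-03, -4.35087514e-04]), 'joint_torque': array([ 3.93156050e-03, -5.97762823e+01,  1.61318455e+00, -2.81956923e+01,
        1.28337799e-02,  5.02422190e-03, -1.18548405e-05]), 'eef_pos': array([0.21397087, 0.63966631, 0.25243097]), 'tool_rot': array([-7.73345668e-05,  1.60703870e-01,  9.87002327e-01, -8.15917678e-04]), 'contact_force': array([-0.29943906,  0.75810128, -0.27312226]), 'torque': array([0.06804373, 0.02862056, 0.00835458]), 'grasp_force': 0.0, 'gripper_width': 0.9969418338825372}
```

View pics/top0.png

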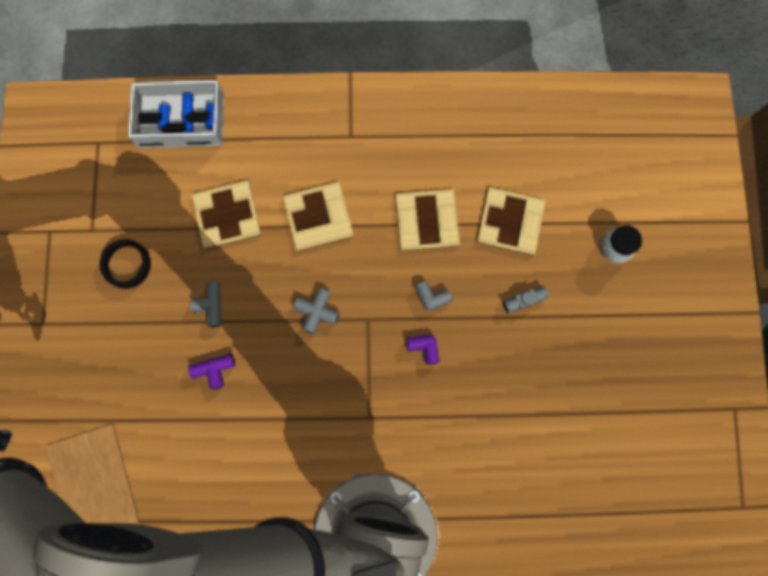

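View pics/scene0.png

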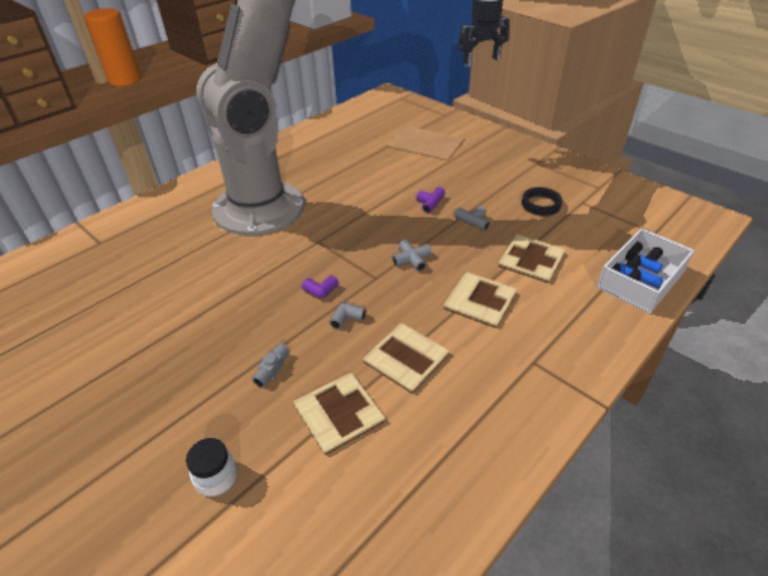

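```bash
cat > m.py <<'E'
from h import *
import pickle
c,I,D=pickle.load(open("top.pkl","rb"))
hsv=cv2.cvtColor(I,cv2.COLOR_RGB2HSV)
P=cloud(c,D)
boxes=dict(tee=(120,182,156,222),cross=(190,184,232,226),elbow=(272,182,306,212),valve=(330,184,372,214))
tiles=dict(tile_cross=(122,114,178,172),tile_elbow=(184,116,240,172),tile_valve=(258,118,312,172),tile_tee=(312,118,370,176))
dbg=I[:,:,::-1].copy()
for n,(a,b,e,f) in boxes.items():
    m=np.zeros((384,512),np.uint8); m[b:f,a:e]=(hsv[b:f,a:e,1]<95)*255
    k,l,s,_=cv2.connectedComponentsWithStats(m); i=1+np.argmax(s[1:,4]); m=(l==i).astype(np.uint8)
    v,u=np.nonzero(m); W=toplane(c,np.c_[u,v],.016)[:,:2]*1000
    r=cv2.minAreaRect(W.astype(np.float32)); ctr=W.mean(0); d=W-ctr; z=d[:,0]+1j*d[:,1]
    print(n,len(u),"rect",np.round(r[0]),np.round(r[1]),round(r[2],1),"cent",ctr.round(1),"a4",np.degrees(np.angle((z**4).sum())/4).round(1),
      "a2",np.degrees(np.angle((z**2).sum())/2).round(1),"zmax",np.percentile(P[v,u,2],[5,50,95]).round(3))
    dbg[l==i]=(0,255,0)
for n,(a,b,e,f) in tiles.items():
    h=hsv[b:f,a:e]; P_=P[b:f,a:e]
    dark=np.zeros((384,512),np.uint8); dark[b:f,a:e]=(h[...,2]<85)*255
    lite=np.zeros((384,512),np.uint8); lite[b:f,a:e]=((h[...,1]<135)&(h[...,2]>90))*255
    out=[]
    for m,zz in((lite,.012),(dark,.008)):
        k,l,s,_=cv2.connectedComponentsWithStats(m); i=1+np.argmax(s[1:,4])
        v,u=np.nonzero(l==i); W=toplane(c,np.c_[u,v],zz)[:,:2]*1000
        r=cv2.minAreaRect(W.astype(np.float32)); out.append((np.round(r[0],1),np.round(r[1]),round(r[2],1),W.mean(0).round(1)))
        dbg[l==i]=(255,0,255) if zz>.01 else (255,255,0)
    print(n,out)
cv2.imwrite("pics/dbg0.png",cv2.resize(dbg[100:236,50:450],None,fx=2,fy=2,interpolation=0))
E
python3 m.py
```

```text
tee 365 rect [452. 330.] [88. 59.] 3.6 cent [452.2 321.8] a4 1.7 a2 1.2 zmax [0.017 0.026 0.031]
cross 485 rect [436. 110.] [78. 77.] 22.8 cent [436.5 109.9] a4 -21.6 a2 53.1 zmax [0.004 0.025 0.031]
elbow 276 rect [ 469. -124.] [61. 58.] 24.8 cent [ 461.2 -121.1] a4 -23.3 a2 66.8 zmax [0.014 0.025 0.031]
valve 287 rect [ 453. -309.] [30. 91.] 19.5 cent [ 452.4 -308. ] a4 19.3 a2 -70.4 zmax [0.016 0.027 0.035]
tile_cross [(array([638.8, 294.2]), array([121., 120.]), 13.5, array([638.4, 293.9])), (array([639.9, 294.5]), array([89., 88.]), 58.8, array([639.8, 294.7]))]
tile_elbow [(array([631.6, 106.1]), array([121., 119.]), 14.0, array([628. , 101.3])), (array([643.6, 124. ]), array([65., 67.]), 13.6, array([639.7, 118.6]))]
tile_valve [(array([ 620.5, -116.1]), array([121., 120.]), 4.3, array([ 619.9, -116.3])), (array([ 621.8, -117.4]), array([95., 37.]), 4.9, array([ 621.7, -117.5]))]
tile_tee [(array([ 615.8, -288.1]), array([120., 121.]), 75.9, array([ 614. , -292.3])), (array([ 620.8, -276.2]), array([67., 94.]), 74.8, array([ 618.5, -282.8]))]
```

View pics/dbg0.png

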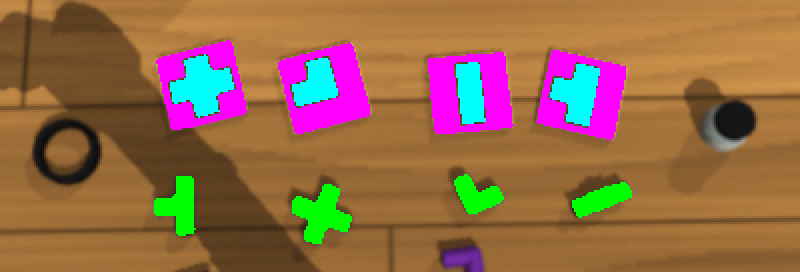

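servo_tool:
  motion:
    - [[0.7,0.39,-0.85,-0.2,-0.03],[0.7,0.39,-0.85,-0.2,-0.03],[0.7,0.39,-0.85,-0.2,-0.03],[0.7,0.39,-0.85,-0.2,-0.03],[0.7,0.39,-0.85,-0.2,-0.03],[0.7,0.39,-0.85,-0.2,-0.03],[0.7,0.39,-0.85,-0.2,-0.03],[0.7,0.39,-0.85,-0.2,-0.03],[0.7,0.39,-0.85,-0.2,-0.03],[0.7,0.39,-0.85,-0.2,-0.03],[0.7,0.39,-0.85,-0.2,-0.03],[0.7,0.39,-0.85,-0.2,-0.03],[0.7,0.39,-0.85,-0.2,-0.03],[0.7,0.39,-0.85,-0.2,-0.03],[0.7,0.39,-0.85,-0.2,-0.03],[0.7,0.39,-0.85,-0.2,-0.03],[0.7,0,0,0,0],[0.7,0,0,0,0]]
  newtons: 40

```text
t: 1.9
eef_pos: [0.4636, 0.0954, 0.125]
tool_rot: [-0.0, 0.19, 0.982, -0.0]
contact_force: [-0.0, 0.6, 0.6]
gripper_width: 0.7
grasp_force: 0.0
```

```bash
cat >> h.py <<'E'
def go(x,y,z,psi):
    o=bot.get_obs(); a,b=o["tool_rot"][1:3]; p=np.degrees(np.arctan2(b*b-a*a,2*a*b))
    d=np.array([x,y,z])/1000-o["eef_pos"]; t=(psi-p+90)%180-90
    print("psi",p.round(1),"q",o["q"].round(2),"units",(d/.04).round(2),"turn",(np.radians(t)/.12).round(2),"t",round(o["t"],1))
def wrist(name):
    c=bot.get_calibration("wrist"); I,D=bot.read_camera("wrist")
    hsv=cv2.cvtColor(I,cv2.COLOR_RGB2HSV); m=((hsv[...,1]<80)&(hsv[...,2]>45)).astype(np.uint8)
    cv2.imwrite(f"pics/{name}.png",I[:,:,::-1])
    return c,I,D,m
E
python3 - <<'E'
from h import *
go(466.3,98.2,28,68.4)
c,I,D,m=wrist("w1")
P=cloud(c,D); print(np.linalg.inv(c["view"]).round(3))
g=(P[...,2]>.012)&(P[...,2]<.04)&(D>0)
k,l,s,ce=cv2.connectedComponentsWithStats(g.astype(np.uint8))
for i in range(1,k):
    if s[i,4]>2000:
        W=P[l==i][:,:2]*1000; z=(W-W.mean(0))@[1,1j]
        print(s[i],W.mean(0).round(1),np.degrees(np.angle((z**4).sum())/4).round(1),P[l==i][:,2].max())
E
```

```text
psi 68.1 q [-0.52  0.33  0.21  2.15 -0.11  0.67  0.96] units [ 0.07  0.07 -2.42] turn 0.05 t 1.9
[[ 0.374  0.89   0.26   0.398]
 [ 0.927 -0.359 -0.106  0.122]
 [-0.001  0.281 -0.96   0.246]
 [ 0.     0.     0.     1.   ]]
[ 461   31   51  113 4137] [446.5 308. ] -0.0 0.030601598852344758
[ 207  108  106  105 5553] [432.3 110.8] -21.3 0.030803860556248508
[   0  144   60   57 2120] [365.6 -88.9] 27.2 0.02988428752170663
[  21  241   79   51 2393] [ 457.  -113.8] -2.9 0.029670240254105806
```

View pics/w1.png

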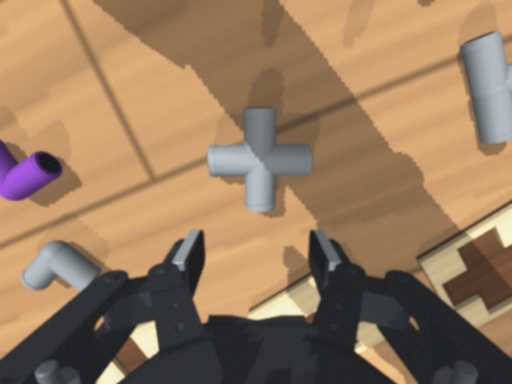

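servo_tool:
  motion:
    - [[0.7,0.03,0.07,-0.6,0.05],[0.7,0,0,-0.6,0],[0.7,0,0,-0.6,0],[0.7,0,0,-0.5,0],[0.7,0,0,-0.12,0],[0.7,0,0,0,0],[0.2,0,0,0,0],[0.2,0,0,0,0],[0.2,0,0,0,0],[0.2,0,0,0,0],[0.2,0,0,0,0],[0.2,0,0,0,0]]

```text
t: 3.15
eef_pos: [0.4656, 0.0993, 0.0297]
tool_rot: [0.001, 0.186, 0.983, 0.001]
contact_force: [-1.4, -0.2, 6.1]
gripper_width: 0.309
grasp_force: 38.8
```

servo_tool:
  motion:
    - [[0.2,0,0,0.7,0],[0.2,0,0,0.8,0],[0.2,0.3,0.3,0.3,0.3],[0.2,0.6,0.6,0,0.6],[0.2,0.6,0.6,0,0.6],[0.2,0.6,0.6,0,0.6],[0.2,0.6,0.6,0,0.6],[0.2,0.6,0.6,0,0.6],[0.2,0.6,0.6,0,0.6],[0.2,0.6,0.6,0,0.6],[0.2,0.6,0.6,0,0.6],[0.2,0,0,0,0],[0.2,0,0,0,0]]

```text
t: 4.45
eef_pos: [0.6687, 0.3032, 0.1004]
tool_rot: [-0.0, -0.118, 0.993, -0.0]
contact_force: [-0.3, -0.4, -1.6]
gripper_width: 0.309
grasp_force: 40.1
```

```bash
python3 - <<'E'
from h import *
go(670.3,301.8,36,103.5)
c,I,D,m=wrist("w2")
E
```

```text
psi 103.6 q [-0.54  0.72  0.05  1.51 -0.04  0.91  1.33] units [ 0.04 -0.03 -1.61] turn -0.02 t 4.5
```

View pics/w2.png

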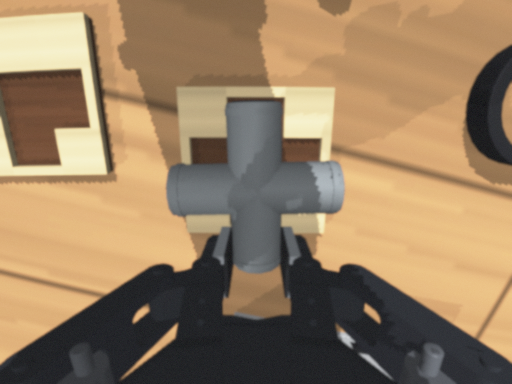

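servo_tool:
  motion:
    - [[0.2,0.04,-0.03,-0.5,-0.02],[0.2,0,0,-0.5,0],[0.2,0,0,-0.4,0],[0.2,0,0,-0.2,0],[0.2,0,0,0,0],[0.2,0,0,0,0],[0.5,0,0,0,0],[0.5,0,0,0,0],[0.5,0,0,0,0],[0.5,0,0,0,0]]

```text
t: 5.5
eef_pos: [0.6706, 0.3018, 0.0367]
tool_rot: [0.0, -0.117, 0.993, 0.0]
contact_force: [-0.5, -0.2, -0.4]
gripper_width: 0.503
grasp_force: 0.0
```

servo_tool:
  motion:
    - [[0.5,0,0,0.5,0],[0.7,0,0,0.8,0],[0.7,-0.25,0,0.6,0],[0.7,-0.8,0.07,0.2,-0.35],[0.7,-0.9,0.07,0,-0.35],[0.7,-0.9,0.07,0,-0.35],[0.7,-0.9,0.07,0,-0.35],[0.7,-0.9,0.07,0,-0.33],[0.7,0,0,0,0],[0.7,0,0,0,0]]

```text
t: 6.5
eef_pos: [0.4847, 0.3165, 0.1221]
tool_rot: [0.001, -0.015, 1.0, 0.001]
contact_force: [0.1, -0.0, -0.6]
gripper_width: 0.703
grasp_force: 0.0
```

```bash
python3 - <<'E'
from h import *
go(484.5,315.5,28,91.7)
c,I,D,m=wrist("w3")
P=cloud(c,D)
g=(P[...,2]>.012)&(P[...,2]<.04)&(D>0)
k,l,s,ce=cv2.connectedComponentsWithStats(g.astype(np.uint8))
for i in range(1,k):
    if s[i,4]>1500:
        W=P[l==i][:,:2]*1000; z=(W-W.mean(0))@[1,1j]
        print(s[i],W.mean(0).round(1),cv2.minAreaRect(W.astype(np.float32)),np.degrees(np.angle((z**2).sum())/2).round(1),P[l==i][:,2].max())
E
```

```text
psi 91.7 q [-0.75  0.48  0.09  1.91 -0.06  0.76  0.97] units [-0.   -0.03 -2.35] turn 0.0 t 6.5
[ 200    0  122   33 2309] [339.7 306. ] ((340.99761962890625, 316.3688659667969), (18.68812370300293, 90.22592163085938), 3.356374979019165) -80.5 0.03055119470910328
[ 238  105   72  107 4559] [447.7 322. ] ((449.3781433105469, 330.201171875), (88.52523803710938, 58.785953521728516), 2.4585371017456055) 3.8 0.030464067480738377
[ 388  203  107   95 4032] [527.1 499.2] ((531.435546875, 499.6404724121094), (99.95243072509766, 88.79798889160156), 64.2640380859375) 57.4 0.02674427751635297
[   0  261   97   77 2528] [597.4  91.3] ((593.0091552734375, 86.48829650878906), (65.23768615722656, 140.49758911132812), 40.72663497924805) -57.7 0.014447387060282396
[ 193  274   91   44 1801] [591.7 303.1] ((598.8107299804688, 299.8869323730469), (50.8904914855957, 91.13639831542969), 10.31333065032959) -82.3 0.03518337413160785
```

View pics/w3.png

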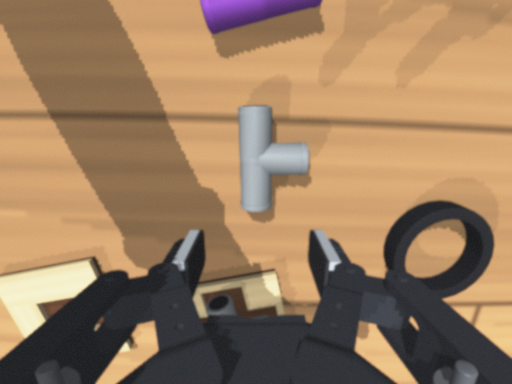

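servo_tool:
  motion:
    - [[0.7,-0.04,-0.03,-0.6,0],[0.7,0,0,-0.6,0],[0.7,0,0,-0.6,0],[0.7,0,0,-0.45,0],[0.7,0,0,-0.1,0],[0.7,0,0,0,0],[0.2,0,0,0,0],[0.2,0,0,0,0],[0.2,0,0,0,0],[0.2,0,0,0,0],[0.2,0,0,0,0],[0.2,0,0,0,0],[0.2,0,0,0.7,0],[0.2,0,0,0.8,0],[0.2,0,0,0.3,0]]

```text
t: 8.05
eef_pos: [0.4841, 0.3154, 0.1013]
tool_rot: [0.002, -0.014, 1.0, 0.001]
contact_force: [0.6, -0.3, -1.7]
gripper_width: 0.306
grasp_force: 39.8
```

servo_tool:
  motion:
    - [[0.2,0.24,-0.5,0,-0.14],[0.2,0.24,-0.9,0,-0.14],[0.2,0.24,-0.9,0,-0.14],[0.2,0.24,-0.9,0,-0.14],[0.2,0.24,-0.9,0,-0.14],[0.2,0.24,-0.9,0,-0.14],[0.2,0.24,-0.9,0,-0.14],[0.2,0.24,-0.9,0,-0.14],[0.2,0.24,-0.9,0,-0.14],[0.2,0.24,-0.9,0,-0.14],[0.2,0.24,-0.9,0,-0.14],[0.2,0.24,-0.9,0,-0.14],[0.2,0.24,-0.9,0,-0.14],[0.2,0.24,-0.9,0,-0.14],[0.2,0.24,-0.9,0,-0.14],[0.2,0.24,-0.9,0,-0.14],[0.2,0.24,-0.9,0,-0.1],[0.2,0,-0.4,0,0],[0.2,0,0,0,0],[0.2,0,0,0,0]]

```text
t: 10.05
eef_pos: [0.6457, -0.2959, 0.0977]
tool_rot: [-0.001, 0.126, 0.992, 0.001]
contact_force: [-0.9, 0.6, -1.2]
gripper_width: 0.308
grasp_force: 39.8
```

```bash
python3 - <<'E'
from h import *
go(647.5,-296.1,36,75.6)
c,I,D,m=wrist("w4")
E
```

```text
psi 75.5 q [ 0.22  0.7   0.19  1.59 -0.16  0.88  1.78] units [ 0.05 -0.   -1.54] turn 0.01 t 10.1
```

View pics/w4.png

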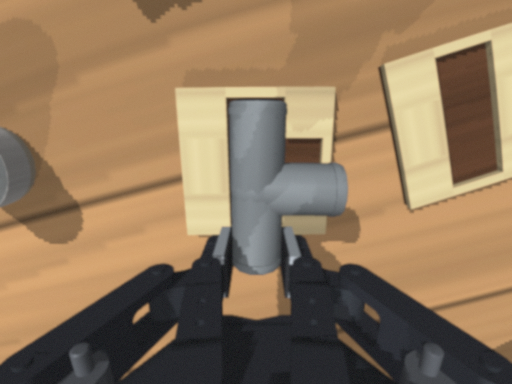

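servo_tool:
  motion:
    - [[0.2,0.05,0,-0.5,0.01],[0.2,0,0,-0.5,0],[0.2,0,0,-0.4,0],[0.2,0,0,-0.13,0],[0.2,0,0,0,0],[0.2,0,0,0,0],[0.5,0,0,0,0],[0.5,0,0,0,0],[0.5,0,0,0,0],[0.5,0,0,0,0]]

```text
t: 11.1
eef_pos: [0.6483, -0.2976, 0.0378]
tool_rot: [0.0, 0.126, 0.992, -0.0]
contact_force: [0.0, -0.3, 0.3]
gripper_width: 0.504
grasp_force: 0.0
```

servo_tool:
  motion:
    - [[0.5,0,0,0.5,0],[0.7,0,0,0.8,0],[0.7,0,0,0.7,0],[0.7,-0.58,0.47,0.1,-0.93],[0.7,-0.58,0.47,0,-0.93],[0.7,-0.58,0.47,0,-0.93],[0.7,-0.58,0.47,0,-0.93],[0.7,-0.58,0.47,0,-0.93],[0.7,-0.58,0.47,0,-0.93],[0.7,-0.58,0.47,0,-0.93],[0.7,-0.58,0.47,0,-0.93],[0.7,0,0,0,0],[0.7,0,0,0,0]]

```text
t: 12.4
eef_pos: [0.4629, -0.1468, 0.1218]
tool_rot: [0.001, 0.541, 0.841, 0.0]
contact_force: [-0.3, -0.9, -0.4]
gripper_width: 0.701
grasp_force: 0.0
```

```bash
python3 - <<'E'
from h import *
go(461.8,-145.3,28,24.5)
c,I,D,m=wrist("w5")
P=cloud(c,D)
g=(P[...,2]>.014)&(P[...,2]<.04)&(D>0)
k,l,s,ce=cv2.connectedComponentsWithStats(g.astype(np.uint8))
for i in range(1,k):
    if s[i,4]>1500:
        W=P[l==i][:,:2]*1000
        print(s[i],W.mean(0).round(1),cv2.minAreaRect(W.astype(np.float32)),P[l==i][:,2].max())
E
```

```text
psi 24.5 q [-0.18  0.38  0.44  2.14 -0.25  0.67  0.86] units [-0.03  0.04 -2.34] turn -0.0 t 12.4
[ 113   57   88   77 3983] [ 360.4 -101.8] ((353.20751953125, -98.7573471069336), (59.23276138305664, 58.52259826660156), 8.073762893676758) 0.030967488080019034
[ 236  141   71   70 3237] [ 458.4 -119.1] ((465.3638916015625, -123.3586196899414), (58.210777282714844, 59.14692306518555), 22.008092880249023) 0.03040315230935489
```

View pics/w5.png

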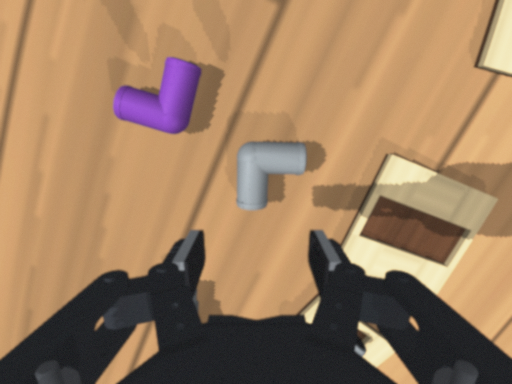

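servo_tool:
  motion:
    - [[0.7,-0.07,0.04,-0.6,-0.15],[0.7,0,0,-0.6,0],[0.7,0,0,-0.6,0],[0.7,0,0,-0.44,0],[0.7,0,0,-0.1,0],[0.7,0,0,0,0],[0.2,0,0,0,0],[0.2,0,0,0,0],[0.2,0,0,0,0],[0.2,0,0,0,0],[0.2,0,0,0,0],[0.2,0,0,0,0],[0.2,0,0,0.7,0],[0.2,0,0,0.8,0],[0.2,0,0,0.3,0],[0.2,0,0,0,0]]

```text
t: 14.05
eef_pos: [0.461, -0.1455, 0.1013]
tool_rot: [0.002, 0.549, 0.836, 0.001]
contact_force: [-0.1, 0.9, -1.1]
gripper_width: 0.309
grasp_force: 40.1
```

```bash
python3 -c "
from h import *
go(662.6,113.8,100,103.9)"
```

```text
psi 23.4 q [-0.18  0.41  0.43  2.16 -0.29  0.62  0.87] units [ 5.04  6.48 -0.03] turn 11.71 t 14.1
```

13 rows of (0.39, 0.5, 0, 0.9).

servo_tool:
  motion:
    - [[0.2,0.39,0.5,0,0.9],[0.2,0.39,0.5,0,0.9],[0.2,0.39,0.5,0,0.9],[0.2,0.39,0.5,0,0.9],[0.2,0.39,0.5,0,0.9],[0.2,0.39,0.5,0,0.9],[0.2,0.39,0.5,0,0.9],[0.2,0.39,0.5,0,0.9],[0.2,0.39,0.5,0,0.9],[0.2,0.39,0.5,0,0.9],[0.2,0.39,0.5,0,0.9],[0.2,0.39,0.5,0,0.9],[0.2,0.36,0.48,0,0.9],[0.2,0,0,0,0],[0.2,0,0,0,0]]

```text
t: 15.55
eef_pos: [0.6603, 0.114, 0.0978]
tool_rot: [-0.001, -0.12, 0.993, 0.0]
contact_force: [-0.0, 0.3, -0.4]
gripper_width: 0.307
grasp_force: 40.0
```

```bash
python3 - <<'E'
from h import *
go(662.6,113.8,36,103.9)
c,I,D,m=wrist("w6")
E
```

```text
psi 103.8 q [-0.29  0.63  0.04  1.69 -0.04  0.83  1.58] units [ 0.06 -0.01 -1.54] turn 0.01 t 15.6
```

View pics/w6.png

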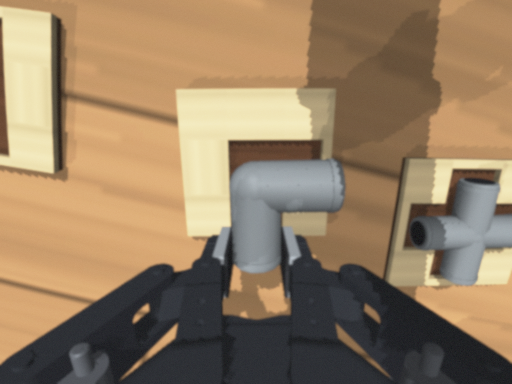

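servo_tool:
  motion:
    - [[0.2,0.06,0,-0.5,0.01],[0.2,0,0,-0.5,0],[0.2,0,0,-0.4,0],[0.2,0,0,-0.14,0],[0.2,0,0,0,0],[0.2,0,0,0,0],[0.5,0,0,0,0],[0.5,0,0,0,0],[0.5,0,0,0,0],[0.5,0,0,0,0]]

```text
t: 16.6
eef_pos: [0.664, 0.1138, 0.0386]
tool_rot: [0.0, -0.121, 0.993, 0.0]
contact_force: [0.4, 0.3, -0.5]
gripper_width: 0.504
grasp_force: 0.0
```

servo_tool:
  motion:
    - [[0.5,0,0,0.5,0],[0.7,0,0,0.8,0],[0.7,0,0,0.8,0],[0.7,-0.38,-0.75,0,-0.88],[0.7,-0.38,-0.75,0,-0.88],[0.7,-0.38,-0.75,0,-0.88],[0.7,-0.38,-0.75,0,-0.88],[0.7,-0.38,-0.75,0,-0.88],[0.7,-0.38,-0.75,0,-0.88],[0.7,-0.38,-0.75,0,-0.88],[0.7,-0.38,-0.75,0,-0.88],[0.7,-0.38,-0.75,0,-0.88],[0.7,-0.38,-0.75,0,-0.88],[0.7,-0.38,-0.75,0,-0.88],[0.7,-0.38,-0.75,0,-0.88],[0.7,-0.36,-0.75,0,-0.88],[0.7,-0.36,-0.75,0,-0.86],[0.7,0,0,0,0],[0.7,0,0,0,0]]

```text
t: 18.5
eef_pos: [0.4523, -0.3067, 0.1223]
tool_rot: [0.0, 0.579, 0.815, 0.0]
contact_force: [0.7, 0.8, 0.2]
gripper_width: 0.701
grasp_force: 0.0
```

```bash
python3 - <<'E'
from h import *
go(452,-308.5,28,19.5)
c,I,D,m=wrist("w7")
P=cloud(c,D)
g=(P[...,2]>.014)&(P[...,2]<.04)&(D>0)
k,l,s,ce=cv2.connectedComponentsWithStats(g.astype(np.uint8))
for i in range(1,k):
    if s[i,4]>1500:
        W=P[l==i][:,:2]*1000
        print(s[i],W.mean(0).round(1),cv2.minAreaRect(W.astype(np.float32)),P[l==i][:,2].max())
E
```

```text
psi 19.3 q [ 0.12  0.47  0.46  2.   -0.3   0.74  1.1 ] units [-0.01 -0.05 -2.36] turn 0.03 t 18.5
[ 237  147   33  100 3058] [ 448.7 -303.1] ((450.0631103515625, -307.16278076171875), (28.30357551574707, 88.17041015625), 19.5056209564209) 0.036337509920095906
[ 381  192   94   80 4052] [ 610.8 -279. ] ((619.5796508789062, -274.568115234375), (59.32126998901367, 90.56629180908203), 75.10370635986328) 0.03631359522728697
```

View pics/w7.png

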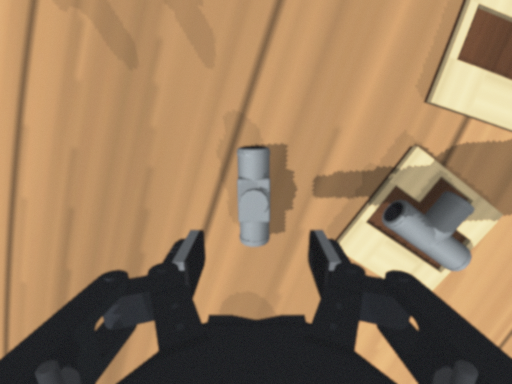

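servo_tool:
  motion:
    - [[0.7,-0.03,-0.03,-0.6,0],[0.7,0,0,-0.6,0],[0.7,0,0,-0.6,0],[0.7,0,0,-0.44,0],[0.7,0,0,-0.1,0],[0.7,0,0,0,0],[0.2,0,0,0,0],[0.2,0,0,0,0],[0.2,0,0,0,0],[0.2,0,0,0,0],[0.2,0,0,0,0],[0.2,0,0,0,0],[0.2,0,0,0.7,0],[0.2,0,0,0.8,0],[0.2,0,0,0.3,0],[0.2,0,0,0,0]]

```text
t: 20.15
eef_pos: [0.4524, -0.308, 0.1022]
tool_rot: [0.002, 0.578, 0.816, 0.0]
contact_force: [0.3, 0.3, -0.4]
gripper_width: 0.32
grasp_force: 39.9
```

```bash
python3 -c "
from h import *
go(621,-116.6,100,94.6)"
```

```text
psi 19.3 q [ 0.14  0.5   0.45  2.01 -0.33  0.69  1.13] units [ 4.21  4.78 -0.06] turn 10.95 t 20.1
```

servo_tool:
  motion:
    - [[0.2,0.35,0.4,0,0.91],[0.2,0.35,0.4,0,0.91],[0.2,0.35,0.4,0,0.91],[0.2,0.35,0.4,0,0.91],[0.2,0.35,0.4,0,0.91],[0.2,0.35,0.4,0,0.91],[0.2,0.35,0.4,0,0.91],[0.2,0.35,0.4,0,0.91],[0.2,0.35,0.4,0,0.91],[0.2,0.35,0.4,0,0.91],[0.2,0.35,0.4,0,0.91],[0.2,0.36,0.38,0,0.91],[0.2,0,0,0,0],[0.2,0,0,0,0]]

```text
t: 21.55
eef_pos: [0.6188, -0.1159, 0.099]
tool_rot: [-0.001, -0.038, 0.999, 0.0]
contact_force: [-0.2, -0.6, -0.9]
gripper_width: 0.317
grasp_force: 39.9
```

```bash
python3 - <<'E'
from h import *
go(621,-116.6,36,94.6)
c,I,D,m=wrist("w8")
E
```

```text
psi 94.4 q [ 0.02  0.58  0.09  1.79 -0.07  0.78  1.79] units [ 0.05 -0.02 -1.57] turn 0.04 t 21.6
```

View pics/w8.png

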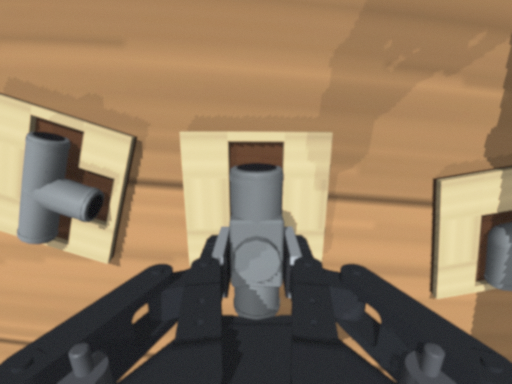

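Aligned. Lower, release, rise and back off to view the result.

servo_tool:
  motion:
    - [[0.2,0.05,-0.02,-0.5,0.03],[0.2,0,0,-0.5,0],[0.2,0,0,-0.4,0],[0.2,0,0,-0.16,0],[0.2,0,0,0,0],[0.2,0,0,0,0],[0.5,0,0,0,0],[0.5,0,0,0,0],[0.5,0,0,0,0],[0.5,0,0,0,0],[0.5,0,0,0.4,0],[0.6,0,0,0.8,0],[0.6,0,0,0.8,0],[0.6,-0.5,0.3,0.8,0],[0.6,-0.8,0.3,0.5,0],[0.6,-0.8,0.3,0.5,0],[0.6,-0.8,0.3,0,0],[0.6,0,0,0,0]]

```text
t: 23.4
eef_pos: [0.5021, -0.0678, 0.1915]
tool_rot: [-0.001, -0.041, 0.999, 0.001]
contact_force: [-0.0, 0.6, 0.1]
gripper_width: 0.602
grasp_force: 0.0
```

```bash
python3 - <<'E'
from h import *
import pickle
c=bot.get_calibration("scene"); I,D=bot.read_camera("scene")
cv2.imwrite("pics/scene1.png",cv2.resize(I[140:310,100:420,::-1],None,fx=2.5,fy=2.5,interpolation=2))
c=bot.get_calibration("top"); I,D=bot.read_camera("top"); cv2.imwrite("pics/top1.png",cv2.resize(I[70:240,60:440,::-1],None,fx=2.1,fy=2.1,interpolation=2))
o=bot.get_obs(); print(o["t"],o["eef_pos"])
E
```

```text
23.5 [ 0.5058007  -0.06890475  0.19140375]
```

View pics/scene1.png

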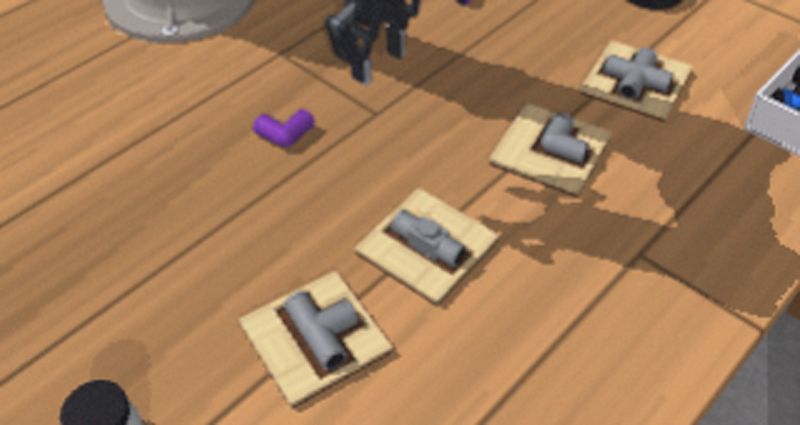

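View pics/top1.png

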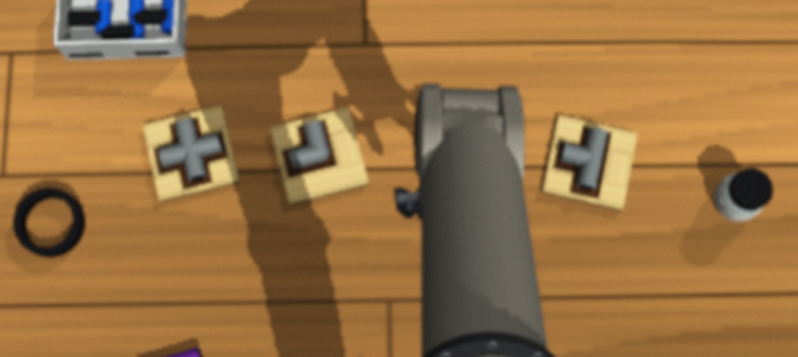

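All four fittings sit inside their cut-outs: tee at (320,330) in the scene view, valve at (430,240), elbow at (560,140), cross at (640,75). The jar, the tape and the purple parts don't appear to have moved.

```bash
python3 -c "
from station import bot
print(bot.hand_in())"
```

```text
the job is handed in; nothing more can be done
None
```

The cross, tee, elbow and valve are each in their matching tile and look flat in the final pictures. The jar, tape and purple parts were left alone, and the job was handed in at about 23.5 s.

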